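# Make up two home-visit kits

### The arm

A 7-joint arm with a two-finger parallel gripper is mounted at the origin on a cart in front of the work surface, level with it; the furniture and walls round the work are solid. World frame = base frame: x ahead of the robot, y to its left, z up, the work surface at z = 0. Lengths are in mm, angles in degrees, forces in N, time in s.
With the tool pointing down it reaches from about 425 to 950 mm from the base axis. Payload 4.7 kg.
Tool frame: the origin (TCP) lies on the front face of the gripper's body, between the roots of the fingers; the fingertips stand 70 mm ahead of it and the grasp point (between the pads) lies 51 mm ahead of it; z points along the fingers, y is the line along which they close (so a half turn about z gives the same grasp; the last joint's range is limited). The gripper opens to 87 mm and grips with 3 to 60 N. Pads are 19 mm wide; open, the fingers measure 117 mm over their backs; the gripper's body (75 mm by 190 mm) begins 51 mm behind the grasp point.
Start: joints at [-75.338, 26.849, -2.785, 87.806, 1.381, 65.374, -4.715], TCP at [189.611, 647.835, 292.273] pointing down, gripper open.
Joint ranges: [-148.3, 148.3], [-19.14, 114.17], [-79.39, 73.82], [5.75, 140.21], [-59.74, 239.74], [12.07, 113.84], [-152.46, 152.46]. Speed limits (degrees/s): [147.25, 147.25, 180, 180, 180, 180, 180].

### API

Orientations are given as [roll, pitch, yaw] about the fixed x, y, z axes, in that order (R = Rz(yaw) Ry(pitch) Rx(roll)).
In Python, from plant import r gives the robot as it stands. The module is installed in compiled form; this text tells all that it offers.
- The arm moves only by the tool jog_arm, never from a script. Its argument "moves" is a list of rows, each a list of 6 numbers: the shift along the tool's x, y, z each as a share of 15 cm, from -1 to 1, then the turn, a rotation vector about the tool's x, y, z each as a share of 1.5 rad, from -1 to 1. A call has 1 to 8 rows; each row is the pose to reach, as a shift and turn from the pose commanded when the call began, along the tool's axes at that moment; what a row does not reach only later rows make up. A row lasts 1/12 s, in which the tool goes at most 41.7 mm and 7.16 degrees, less where a joint would pass 70% of its speed; a pose out of reach is approached as far as the arm can. A call with a number of a shift or a turn outside -1 to 1 is refused whole. A call with a gripper value outside its range is refused whole. "claw" is the closure, from 0 (fully open) to 1 (shut), set as the call begins (left out, the last holds). The fingers move at their own pace and stop on an object; the grip force is fixed at half the most. Time passes only in rows, so rows that repeat a pose let the fingers close. It gives the time, the measured TCP pose, the force, the opening and the grip force at its end, in the units of the state.
- r.sense(): the state, without advancing time (a new reading comes with each control period).
- r.grab_frame(name): name is "side" or "top" or "wrist"; returns (picture, depth): 400x640x3 uint8, red, green, blue; 400x640 float32, mm along the optical axis (not along the pixel's ray), 0 where there is no reading.
- r.get_calibration(name): a dict with "camera_matrix" (3x3 intrinsics, pixels), "k1" (the pictures are not rectified: a ray, as slopes to the right and down, at radius r is drawn at 1 + k1 r^2 times it, then the intrinsics apply), "T" (4x4, takes a point from camera to world coordinates). Camera axes: x right, y up, looking along -z (the intrinsics and any distortion apply to the point x, -y, -z); pixel columns grow to the right and rows downward; lengths in mm; the calibration is good to about 2 mm. A picture is of the moment at which its call begins: read the wrist's pose just before it. get_calibration takes no time and is no camera call; for the wrist camera it gives the pose at the moment of the call.
- r.close_job(): hands the job in; it is judged then, once.
The state is a dict: "t": time; "joint_pos": joint angles; "dq": joint speeds; "joint_efforts": joint torques, N m; "tool_pos": TCP position; "eef_rot": TCP orientation; "contact_force": force on the tool from outside, world axes, zero at the start; "ft_torque": the same for the moment, N m; "width": finger opening in mm; "finger_force": force on a finger pad.
Only numpy, scipy, OpenCV 4.12 (cv2) and the standard library are available. Lean on these libraries where they do the work, as an engineer would, in place of code of your own. Each camera call takes 0.05 s, during which the arm holds its last target. There are 200 camera calls.

### The job

Make up the two home-visit kits in the white trays. In the two-compartment tray stand the tablet tub in the larger compartment and the dropper bottle in the smaller one; in the three-compartment tray put the roll of plaster tape in the largest compartment, the finger oximeter in the middle-sized one and the small vial in the smallest. Each thing must rest flat and upright on the floor of its compartment, and the rubber stamp and the thermometer stay where they are.

Things in the scene. Friction and masses are not known exactly. Their poses are not given: they have to be found in the camera images.
- tray_two: The two-compartment tray. White walls, grey floor, 165 (its y) x 130 mm (its x), rim 14 mm and floor 3 mm above the worktop, walls 3 mm, dividers 5 mm; fixed. Origin: centre of underside, z up, any yaw. Larger compartment 93 (y) x 124 mm (x), centre at x 0, y +33 mm; smaller one 61 (y) x 124 mm (x), centre at x 0, y -49 mm.
- tray_three: The three-compartment tray. White walls, grey floor, 165 (its y) x 130 mm (its x), rim 14 mm and floor 3 mm above the worktop, walls 3 mm, dividers 5 mm; fixed. Origin: centre of underside, z up, any yaw. Largest compartment 77 (y) x 124 mm (x), centre x 0, y +41 mm; middle-sized 77 (y) x 71 mm (x), centre x +26.5, y -41 mm; smallest 77 (y) x 48 mm (x), centre x -38, y -41 mm.
- tablet_tub: White tablet tub standing upright, round, 66 mm in diameter, 117 mm tall, 0.14 kg or so; screw cap 54 mm in diameter from 100 to 117 mm above its foot (a good grip, the cap does not turn). Origin: centre of its foot, z up.
- dropper_bottle: Small amber dropper bottle with a black rubber bulb, standing upright: body 33 mm in diameter to about 55 mm height (grip it at 35 to 55 mm), then a narrower cap and bulb to 102 mm. About 70 g. Origin: centre of its foot, z up.
- plaster_roll: Roll of skin-coloured plaster tape lying flat, 60 mm in diameter, 25 mm high, a rigid ring (its hole cannot be entered: grip it over the outside). About 30 g. Origin: centre of its underside, z up.
- oximeter: Finger pulse oximeter lying flat, blue upper and white lower shell, 34 mm (its x) x 58 mm (its y) x 30 mm high. About 50 g. Origin: centre of its underside, z up.
- vial: Small injection vial standing upright, 27 mm in diameter to 42 mm height, cap narrower (19 mm), 50 mm tall in all. About 22 g. Origin: centre of its foot, z up.
- rubber_stamp: Hand stamp standing on its foot, 24 x 48 mm, with a knob, 67 mm tall. Loose; to be left alone. Origin: centre of its underside, z up.
- thermometer: White digital thermometer lying between the trays, 18 x 104 x 12 mm, long along its own y. Loose; to be left alone. Origin: centre of its underside, z up.
There are look-alikes about, which are no part of the job. Leave any purple look-alike of the plaster_roll alone.

How it is judged:
By the outcome, as a careful person would: the job done as asked, in the order asked, and still so for the second after the job is handed in, with the robot touching nothing.
It also fails if it takes over 141 s, if anything falls off the work surface, if the arm or the gripper's body presses on something with over 40 N, if the wrist force passes 120 N, or if a joint passes its speed limit or range.

## Working session

There is one attempt and no reset: what is moved stays moved. The work goes in short steps, Python scripts to look and compute and a tool call to move; the robot and the scene stay as the last step left them, time stands still between calls to the robot, and variables do not carry over. Pictures are saved under pics/ and viewed, at most 14 in all, crops included, and the job is handed in when it is done.

Besides the shell and the picture viewer there is one more tool, called after ">>>" by a JSON object that holds its "api" and its "payload". jog_arm: Moves the arm, as the interface text tells. Its arguments: {"type":"object","properties":{"moves":{"type":"array"},"claw":{"type":"number"}},"required":["moves"]}

```bash
mkdir -p pics; cat > h.py <<'E'
import numpy as np, cv2
from plant import r
from scipy.spatial.transform import Rotation as R
def grab(n,f):
    c=r.get_calibration(n); p,d=r.grab_frame(n)
    cv2.imwrite(f'pics/{f}.png',cv2.cvtColor(p,cv2.COLOR_RGB2BGR)); np.savez(f'pics/{f}.npz',d=d,p=p,K=c['camera_matrix'],k1=c['k1'],T=c['T'])
def pts(f):
    z=np.load(f'pics/{f}.npz'); K,k1,T,d=z['K'],float(z['k1']),z['T'],z['d']
    v,u=np.mgrid[0:400,0:640].astype(float)
    q=cv2.undistortPoints(np.stack([u.ravel(),v.ravel()],1)[:,None],K,np.array([k1,0,0,0.]))[:,0].reshape(400,640,2)
    P=np.stack([q[...,0]*d,-q[...,1]*d,-d],-1)
    return P@T[:3,:3].T+T[:3,3], d, z['p']
E
python3 - <<'E'
from h import *
print(r.sense())
for n in('top','side'):
    grab(n,n+'0'); print(np.round(r.get_calibration(n)['T'],2), r.get_calibration(n)['k1'])
E
```

```text
{'t': 0.0, 'joint_pos': array([-75.33806672,  26.89683809,  -2.78335515,  87.87556431,
         1.37929177,  65.37480445,  -4.71565902]), 'dq': array([ 0.13569472, -0.05838808, -0.02819107,  0.03579296, -0.03046081,
        0.11027186, -0.15145166]), 'joint_efforts': array([ 1.03157850e-03, -5.07976735e+01, -8.02178588e-02, -2.36158669e+01,
       -6.13507885e-02,  3.81696713e-02,  1.86363936e-04]), 'tool_pos': array([189.50614392, 647.35346252, 291.19114859]), 'eef_rot': array([-1.79886328e+02,  3.28688963e-03,  1.63682377e+02]), 'contact_force': array([ 0.19084358, -0.60181662, -0.12541188]), 'ft_torque': array([-0.0136884 , -0.01489159,  0.01768973]), 'finger_force': 0.0, 'width': 86.77095604119658}
[[ 1.0000e-01  9.7000e-01 -2.1000e-01  2.9737e+02]
 [-1.0000e+00  9.0000e-02 -2.0000e-02 -4.4400e+00]
 [ 0.0000e+00  2.2000e-01  9.8000e-01  9.6256e+02]
 [ 0.0000e+00  0.0000e+00  0.0000e+00  1.0000e+00]] -0.05757095608439149
[[ 9.3000e-01  2.3000e-01 -2.9000e-01  1.9385e+02]
 [-3.8000e-01  5.8000e-01 -7.2000e-01 -7.3285e+02]
 [-0.0000e+00  7.8000e-01  6.2000e-01  6.9376e+02]
 [ 0.0000e+00  0.0000e+00  0.0000e+00  1.0000e+00]] -0.013261111265434264
```

View pics/top0.png

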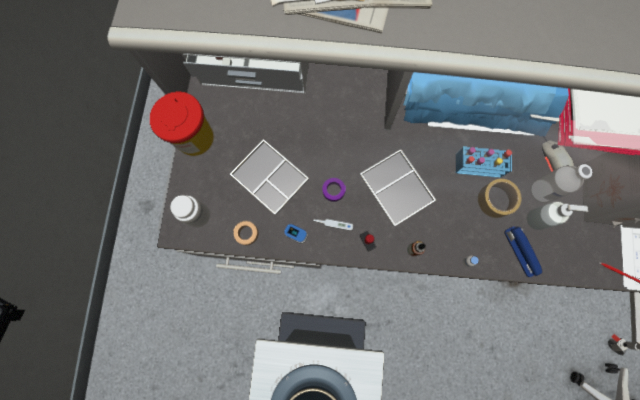

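View pics/side0.png

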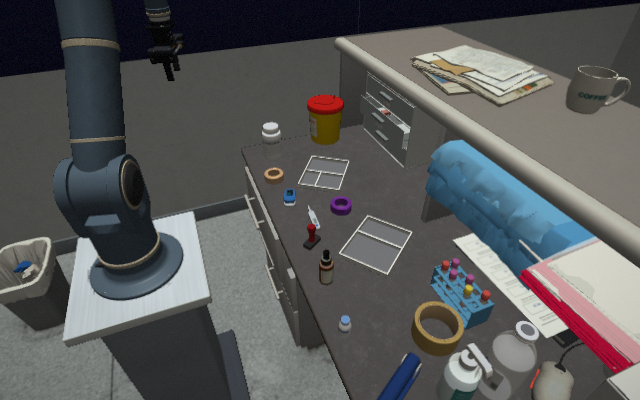

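Top view: white tub (185,208), skin-coloured roll (245,232), oximeter (295,233), thermometer (335,224), stamp (369,240), dropper bottle (418,247), vial (471,260), tray_three centred (269,176), tray_two (398,187). Possible mix-ups are the purple roll (334,189) and large brown tape (502,197) for the plaster roll, and the red/yellow bin (180,118) and white pump bottle (555,213) for the tub. The skin-coloured (245,232) and the white capped (185,208) fit the descriptions. I'll check them in an enlarged crop.

```bash
python3 - <<'E'
from h import *
P,d,p=pts('top0')
im=cv2.cvtColor(p,cv2.COLOR_RGB2BGR)
c=cv2.resize(im[135:275,160:320],None,fx=5,fy=4.285*5/4.285,interpolation=cv2.INTER_CUBIC)[:600]
cv2.imwrite('pics/c1.png',c[:, :800][:600])
c=cv2.resize(im[145:265,320:480],None,fx=5,fy=5,interpolation=cv2.INTER_CUBIC)
cv2.imwrite('pics/c2.png',c)
for n,u,v in [('tub',185,206),('roll',236,232),('oxi',295,233),('th',345,226),('stamp',369,239),('drop',417,243),('vial',471,260),('purple',325,189),('table',300,210),('shelf',300,50),('shelfedge',300,57),('shelf2',500,85),('bin',180,110)]:
    print(n,P[v,u].round(0))
E
```

```text
tub [445. 345. 115.]
roll [407. 240.  24.]
oxi [418.  89.  29.]
th [451. -36.  13.]
stamp [416. -95.  67.]
drop [ 417. -210.   73.]
vial [ 390. -352.   46.]
purple [541.  25.  25.]
table [484.  85.   3.]
shelf [736.  91. 328.]
shelfedge [725.  90. 321.]
shelf2 [ 741. -329.  263.]
bin [669. 385. 154.]
```

View pics/c1.png

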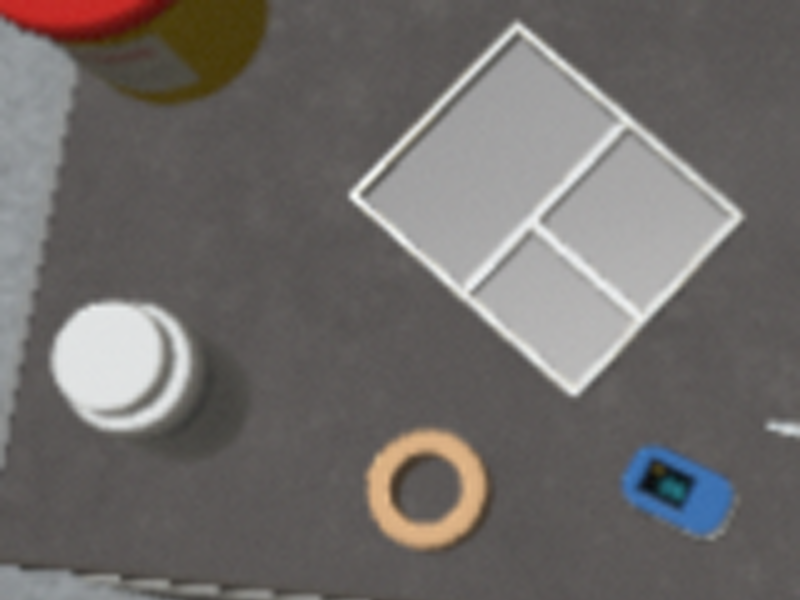

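View pics/c2.png

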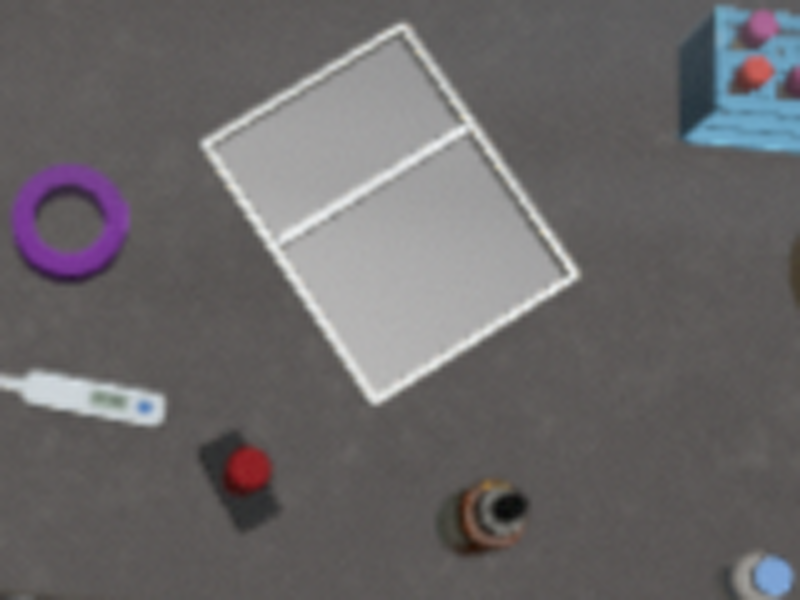

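The crops confirm the skin-coloured ring (245,233) and the white-capped tub (182,206). In tray_three the largest compartment is up-left, the middle one right and the smallest at the bottom. In tray_two the larger compartment is down-right. Next I'll intersect the rays with the known heights.

```bash
cat >> h.py <<'E'
def ray(f,uv,z0):
    z=np.load(f'pics/{f}.npz'); K,k1,T=z['K'],float(z['k1']),z['T']
    q=cv2.undistortPoints(np.array(uv,float).reshape(-1,1,2),K,np.array([k1,0,0,0.]))[:,0]
    D=np.c_[q[:,0],-q[:,1],-np.ones(len(q))]@T[:3,:3].T
    return T[:3,3]+D*((np.atleast_1d(z0)-T[2,3])/D[:,2])[:,None]
E
python3 - <<'E'
from h import *
def c1(l): return np.array(l,float)/5-.4+[160,135]
def c2(l): return np.array(l,float)/5-.4+[320,145]
f='top0'
for n,a in (('tray3',c1([(518,22),(742,215),(574,397),(350,195)])),('tray2',c2([(404,26),(578,274),(376,404),(204,145)]))):
    q=ray(f,a,14.)[:,:2]; e=np.roll(q,-1,0)-q
    print(n,q.round(0).tolist(),'c',q.mean(0).round(1),'len',np.linalg.norm(e,axis=1).round(1),'ang',np.degrees(np.arctan2(e[:,1],e[:,0])).round(1))
print('tub',ray(f,c1([(110,357)]),117.).round(1))
print('roll',ray(f,c1([(427,489)]),25.).round(1))
q=ray(f,c1([(650,445),(737,488),(712,535),(622,492)]),28.); print('oxi',q.round(0).tolist(),q.mean(0).round(1))
print('drop',ray(f,c2([(511,506)]),102.).round(1),'vial',ray(f,c2([(772,575)]),50.).round(1))
# depth-based
P,d,p=pts(f)
def blob(n,cx,cy,rad,zl,zh):
    m=(np.hypot(P[...,0]-cx,P[...,1]-cy)<rad)&(P[...,2]>zl)&(P[...,2]<zh)&(d>0)
    X=P[m].astype(np.float32); 
    if len(X)<5: print(n,len(X));return
    (ex,ey),rr=cv2.minEnclosingCircle(X[:,:2].copy()); print(n,len(X),'mean',X.mean(0).round(1),'circ',round(ex,1),round(ey,1),round(rr,1),cv2.minAreaRect(X[:,:2].copy()))
blob('tubcap',445,345,60,110,122); blob('roll',410,222,50,20,29); blob('oxi',418,89,45,22,35);blob('drop',417,-215,45,60,110);blob('vial',390,-352,35,38,56);blob('stamp',416,-95,40,50,75);blob('dropall',417,-215,45,20,110)
m=(P[...,0]>420)&(P[...,0]<650)&(abs(P[...,1])<250)&(P[...,2]<2.5)&(P[...,2]>-6); print('table z',np.median(P[m][:,2]))
E
```

```text
tray3 [[668.0, 206.0], [571.0, 73.0], [465.0, 149.0], [562.0, 283.0]] c [566.4 177.8] len [165.2 130.8 165.2 130.8] ang [-126.1  144.2   53.9  -35.8]
tray2 [[673.0, -168.0], [544.0, -267.0], [465.0, -164.0], [595.0, -65.0]] c [ 569.1 -165.8] len [162.5 129.5 164.  128.9] ang [-142.6  127.7   37.3  -53. ]
tub [[444.2 352.7 117. ]]
roll [[408.1 216.3  25. ]]
oxi [[441.0, 105.0, 28.0], [423.0, 59.0, 28.0], [399.0, 69.0, 28.0], [416.0, 117.0, 28.0]] [419.8  87.4  28. ]
drop [[ 407.1 -214.8  102. ]] vial [[ 391.7 -358.    50. ]]
tubcap 421 mean [444.  353.2 116.1] circ 444.2 354.3 28.0 ((444.42486572265625, 353.8787841796875), (52.94411849975586, 53.92015075683594), 37.893463134765625)
roll 273 mean [407.5 216.7  24.3] circ 407.3 217.6 31.1 ((407.5555725097656, 215.90362548828125), (59.40313720703125, 58.57633590698242), 51.47614288330078)
oxi 270 mean [419.   88.1  28.8] circ 418.6 88.6 28.2 ((419.34954833984375, 88.53203582763672), (55.67691421508789, 32.767005920410156), 69.51995849609375)
drop 112 mean [ 405.3 -213.6   78.6] circ 407.2 -216.3 15.5 ((406.1590270996094, -213.85726928710938), (30.288373947143555, 22.76946258544922), 21.6818904876709)
vial 59 mean [ 391.6 -357.6   48.3] circ 390.9 -359.2 10.6 ((390.8979187011719, -357.6622009277344), (18.44533920288086, 18.903810501098633), 54.87722396850586)
stamp 71 mean [417.8 -96.7  62.9] circ 418.6 -97.3 11.4 ((418.44744873046875, -96.68269348144531), (20.600496292114258, 21.588619232177734), 50.05590057373047)
dropall 198 mean [ 404.6 -210.9   64.3] circ 407.1 -215.8 17.0 ((406.3194274902344, -214.04385375976562), (33.55454635620117, 29.982458114624023), 24.138643264770508)
table z 0.013274642925580338
```

```bash
cat >> h.py <<'E'
def plan(cur,*wps):
    """cur/wps: (x,y,z,yaw) tool down; prints tool-axis shares per call"""
    for w in wps:
        c,s=np.cos(np.radians(cur[3])),np.sin(np.radians(cur[3])); d=np.array(w,float)-cur
        sh=np.array([c*d[0]+s*d[1],s*d[0]-c*d[1],-d[2]])/150
        tz=-np.radians((d[3]+180)%360-180)/1.5
        n=max(np.linalg.norm(d[:3])/41.7,abs(np.degrees(tz*1.5))/7.16)
        print(w,'->',sh.round(3),tz.round(3),'rows>=%.1f'%n, '' if max(abs(sh).max(),abs(tz))<=1 else 'TOO BIG'); cur=np.array(w,float)
E
python3 - <<'E'
from h import *
s=(189.6,647.8,292.3,163.68)
plan(s,(300,580,292,112),(400,440,292,90),(444,353,250,90),(444,353,162,90))
E
```

```text
(300, 580, 292, 112) -> [-0.833 -0.227  0.002] 0.601 rows>=7.2 
(400, 440, 292, 90) -> [-1.115  0.268 -0.   ] 0.256 rows>=4.1 TOO BIG
(444, 353, 250, 90) -> [-0.58   0.293  0.28 ] -0.0 rows>=2.5 
(444, 353, 162, 90) -> [0.    0.    0.587] -0.0 rows>=2.1
```

>>> {"api": "jog_arm", "payload": {"moves": [[-0.42,-0.11,0,0,0,0.3],[-0.83,-0.23,0,0,0,0.6],[-0.83,-0.23,0,0,0,0.6],[-0.83,-0.23,0,0,0,0.6],[-0.83,-0.23,0,0,0,0.6],[-0.83,-0.23,0,0,0,0.6],[-0.83,-0.23,0,0,0,0.6],[-0.83,-0.23,0,0,0,0.6]], "claw": 0}}

```text
t: 0.77
tool_pos: [299.3, 579.5, 291.7]
eef_rot: [-180.0, 0.0, 111.9]
contact_force: [0.5, -0.0, 0.8]
width: 87.1
finger_force: 0.0
```

>>> {"api": "jog_arm", "payload": {"moves": [[-1,0.27,0,0,0,0.256],[-1,0.27,0,0,0,0.256],[-1,0.27,0,0,0,0.256],[-1,0.27,0,0,0,0.256],[-1,0.27,0,0,0,0.256],[-1,0.27,0,0,0,0.256]]}}

```text
t: 1.27
tool_pos: [394.9, 454.1, 292.4]
eef_rot: [180.0, 0.0, 90.0]
contact_force: [-0.6, 0.2, -0.3]
width: 87.0
finger_force: 0.0
```

>>> {"api": "jog_arm", "payload": {"moves": [[-0.67,0.328,0.28,0,0,0],[-0.67,0.328,0.28,0,0,0],[-0.67,0.328,0.28,0,0,0],[-0.67,0.328,0.28,0,0,0],[-0.67,0.328,0.28,0,0,0],[-0.67,0.328,0.28,0,0,0]]}}

```text
t: 1.77
tool_pos: [441.8, 357.6, 250.2]
eef_rot: [-180.0, -0.1, 90.3]
contact_force: [0.2, 0.3, -0.5]
width: 87.3
finger_force: 0.0
```

```bash
python3 - <<'E'
from h import *
grab('wrist','w1'); print(r.sense()['tool_pos'])
P,d,p=pts('w1')
m=(np.hypot(P[...,0]-444,P[...,1]-353)<60)&(P[...,2]>108)&(P[...,2]<124)&(d>0)
X=P[m].astype(np.float32); print(len(X),X.mean(0),cv2.minAreaRect(X[:,:2].copy()))
E
```

```text
[441.70402525 358.06271254 250.41805455]
4247 [445.80862 357.64584 116.3106 ] ((446.02886962890625, 356.3359680175781), (52.63452911376953, 52.798221588134766), 89.68521118164062)
```

View pics/w1.png

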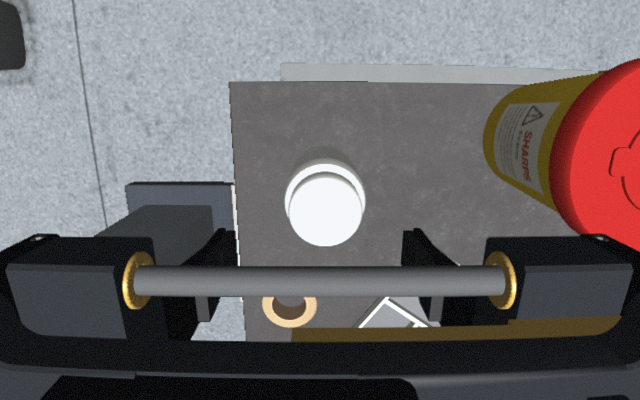

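The wrist view shows the white cap at (325,209), centred between the open fingers. Top and wrist measurements agree within about 3 mm. I'll go down to put the tips at the cap's lower edge, then grip.

>>> {"api": "jog_arm", "payload": {"moves": [[-0.01,0.01,0.25,0,0,0],[-0.01,0.015,0.4,0,0,0],[-0.01,0.015,0.51,0,0,0],[-0.01,0.015,0.515,0,0,0],[-0.01,0.015,0.515,0,0,0],[-0.01,0.015,0.515,0,0,0]]}}

```text
t: 2.32
tool_pos: [445.1, 355.8, 174.1]
eef_rot: [179.9, -0.1, 90.2]
contact_force: [0.9, 0.3, 0.1]
width: 87.3
finger_force: 0.0
```

>>> {"api": "jog_arm", "payload": {"moves": [[0,0,0,0,0,0],[0,0,0,0,0,0],[0,0,0,0,0,0],[0,0,0,0,0,0],[0,0,0,0,0,0],[0,0,0,0,0,0],[0,0,0,0,0,0],[0,0,0,0,0,0]], "claw": 1}}

```text
t: 2.98
tool_pos: [445.2, 354.2, 173.2]
eef_rot: [180.0, -0.0, 90.1]
contact_force: [0.5, 0.7, 0.3]
width: 52.6
finger_force: 30.0
```

>>> {"api": "jog_arm", "payload": {"moves": [[0,0,-0.07,0,0,0],[0,0,-0.17,0,0,0],[0,0,-0.3,0,0,0],[0,0,-0.43,0,0,0],[0,0,-0.55,0,0,0],[0,0,-0.64,0,0,0],[0,0,-0.67,0,0,0]]}}

```text
t: 3.57
tool_pos: [445.8, 354.6, 276.3]
eef_rot: [179.8, -0.2, 90.1]
contact_force: [-0.1, -0.4, -0.6]
width: 53.0
finger_force: 30.0
```

>>> {"api": "jog_arm", "payload": {"moves": [[-0.05,0.01,0,0,0,0],[-0.14,0.02,0,0,0,0],[-0.26,0.04,0,0,0,0],[-0.38,0.06,0,0,0,0],[-0.51,0.09,0,0,0,0],[-0.64,0.11,0,0,0,0],[-0.77,0.13,0,0,0,0],[-0.905,0.156,0,0,0,0]]}}

```text
t: 4.23
tool_pos: [467.9, 215.6, 272.1]
eef_rot: [-179.8, 0.1, 90.0]
contact_force: [0.1, 0.3, -1.3]
width: 52.7
finger_force: 30.0
```

>>> {"api": "jog_arm", "payload": {"moves": [[-0.12,0.02,0,0,0,0],[-0.23,0.04,0,0,0,0],[-0.34,0.06,0,0,0,0],[-0.45,0.08,0,0,0,0],[-0.56,0.1,0,0,0,0],[-0.67,0.12,0,0,0,0],[-0.79,0.14,0,0,0,0],[-0.905,0.156,0,0,0,0]]}}

```text
t: 4.9
tool_pos: [491.2, 80.1, 272.2]
eef_rot: [-179.8, 0.1, 90.0]
contact_force: [1.0, -1.0, -1.1]
width: 52.6
finger_force: 30.0
```

>>> {"api": "jog_arm", "payload": {"moves": [[-0.12,0.02,0,0,0,0],[-0.23,0.04,0,0,0,0],[-0.34,0.06,0,0,0,0],[-0.45,0.08,0,0,0,0],[-0.56,0.1,0,0,0,0],[-0.67,0.12,0,0,0,0],[-0.79,0.14,0,0,0,0],[-0.905,0.156,0,0,0,0]]}}

```text
t: 5.57
tool_pos: [514.5, -55.2, 272.2]
eef_rot: [-179.8, 0.0, 90.0]
contact_force: [-0.6, -0.2, -1.7]
width: 53.0
finger_force: 30.0
```

>>> {"api": "jog_arm", "payload": {"moves": [[-0.13,0.02,0,0,0,0],[-0.26,0.04,0,0,0,0],[-0.39,0.07,0,0,0,0],[-0.52,0.09,0,0,0,0],[-0.65,0.11,0,0,0,0],[-0.78,0.13,0,0,0,0],[-0.87,0.15,0,0,0,0],[-0.905,0.156,0,0,0,0]]}}

```text
t: 6.23
tool_pos: [537.8, -192.3, 272.3]
eef_rot: [-179.8, 0.1, 89.8]
contact_force: [-0.2, -0.1, -1.3]
width: 52.7
finger_force: 30.0
```

>>> {"api": "jog_arm", "payload": {"moves": [[0,0,0,0,0,0],[0,0,0,0,0,0]]}}

```text
t: 6.4
tool_pos: [538.8, -188.5, 272.6]
eef_rot: [-179.9, -0.1, 90.1]
contact_force: [0.6, -0.3, -1.3]
width: 53.1
finger_force: 30.0
```

>>> {"api": "jog_arm", "payload": {"moves": [[0,0,0.08,0,0,0],[0,0,0.2,0,0,0],[0,0,0.33,0,0,0],[0,0,0.45,0,0,0],[0,0,0.54,0,0,0],[0,0,0.6,0,0,0],[0,0,0.625,0,0,0],[0,0,0.625,0,0,0]]}}

```text
t: 7.07
tool_pos: [539.3, -187.8, 178.6]
eef_rot: [-179.9, -0.0, 90.2]
contact_force: [0.0, 0.5, -1.3]
width: 52.7
finger_force: 30.0
```

>>> {"api": "jog_arm", "payload": {"moves": [[0,0,0.007,0,0,0],[0,0,0.013,0,0,0],[0,0,0.013,0,0,0]]}}

```text
t: 7.32
tool_pos: [540.1, -188.7, 178.4]
eef_rot: [179.9, 0.0, 90.1]
contact_force: [-0.2, -0.5, -1.5]
width: 52.6
finger_force: 30.0
```

>>> {"api": "jog_arm", "payload": {"moves": [[0,0,0.007,0,0,0],[0,0,0.01,0,0,0],[0,0,0.01,0,0,0]]}}

```text
t: 7.57
tool_pos: [539.8, -188.7, 176.4]
eef_rot: [180.0, -0.0, 90.1]
contact_force: [0.5, -0.1, -1.4]
width: 52.9
finger_force: 30.0
```

>>> {"api": "jog_arm", "payload": {"moves": [[0,0,0.004,0,0,0],[0,0,0.007,0,0,0],[0,0,0.007,0,0,0]]}}

```text
t: 7.82
tool_pos: [540.0, -189.0, 176.1]
eef_rot: [180.0, -0.0, 90.1]
contact_force: [-1.9, 0.4, 5.8]
width: 53.7
finger_force: 30.0
```

Contact shows as +7 N, so the tub is on the floor. I'll release it, rise, and go above the dropper bottle.

>>> {"api": "jog_arm", "payload": {"moves": [[0,0,0,0,0,0],[0,0,0,0,0,0],[0,0,0,0,0,0],[0,0,0,0,0,0],[0,0,0,0,0,0]], "claw": 0}}

```text
t: 8.23
tool_pos: [539.7, -188.6, 175.1]
eef_rot: [-180.0, -0.0, 90.1]
contact_force: [-0.3, -0.2, -0.4]
width: 78.3
finger_force: 0.0
```

>>> {"api": "jog_arm", "payload": {"moves": [[0,0,-0.1,0,0,0],[0,0,-0.25,0,0,0],[0,0,-0.5,0,0,0],[0,0,-0.73,0,0,0],[0,0,-0.73,0,0,0],[0,0,-0.73,0,0,0]]}}

```text
t: 8.73
tool_pos: [540.6, -189.1, 286.8]
eef_rot: [179.7, 0.0, 90.1]
contact_force: [-0.3, -0.7, 0.2]
width: 86.8
finger_force: 0.0
```

>>> {"api": "jog_arm", "payload": {"moves": [[-0.02,-0.12,0,0,0,0.08],[-0.05,-0.3,0,0,0,0.16],[-0.1,-0.6,0,0,0,0.24],[-0.17,-0.89,0,0,0,0.33],[-0.17,-0.89,0,0,0,0.41],[-0.17,-0.89,0,0,0,0.49],[-0.17,-0.89,0,0,0,0.57],[-0.17,-0.89,0,0,0,0.612]]}}

```text
t: 9.4
tool_pos: [405.3, -214.0, 283.5]
eef_rot: [-179.9, 0.1, 37.2]
contact_force: [0.4, 0.8, 0.3]
width: 86.9
finger_force: 0.0
```

>>> {"api": "jog_arm", "payload": {"moves": [[0,0,0,0,0,0],[0,0,0,0,0,0]]}}

```text
t: 9.57
tool_pos: [405.8, -214.0, 283.8]
eef_rot: [-179.9, 0.1, 37.6]
contact_force: [0.4, -0.6, -0.2]
width: 86.7
finger_force: 0.0
```

```bash
python3 - <<'E'
from h import *
grab('wrist','w2'); grab('top','t2'); s=r.sense(); print(s['tool_pos'],s['eef_rot'])
for f in('w2','t2'):
    P,d,p=pts(f)
    for n,cx,cy,rad,a,b in(('drop body',407,-214,30,20,54),('bulb',407,-214,30,75,110),('tubcap',539,-189,50,112,130)):
        m=(np.hypot(P[...,0]-cx,P[...,1]-cy)<rad)&(P[...,2]>a)&(P[...,2]<b)&(d>0)
        X=P[m].astype(np.float32)
        if len(X)>5: print(f,n,len(X),X.mean(0).round(1),X[:,2].max(),cv2.minAreaRect(X[:,:2].copy()))
E
```

```text
[ 406.03293172 -214.21171934  284.10221135] [-1.79943872e+02  5.45863492e-02  3.76029524e+01]
w2 drop body 211 [ 419.  -206.5   39.9] 53.910534 ((415.659423828125, -208.1042938232422), (14.173107147216797, 33.426673889160156), 55.02924346923828)
w2 bulb 483 [ 411.4 -214.8   86.6] 102.7614 ((410.150146484375, -215.57150268554688), (20.16293716430664, 22.329078674316406), 45.61994552612305)
w2 tubcap 4398 [ 538.7 -187.6  119.4] 122.327866 ((538.454833984375, -189.38958740234375), (47.37061309814453, 53.58502960205078), 39.43920135498047)
t2 tubcap 405 [ 538.  -186.3  119.3] 123.771576 ((538.6107177734375, -186.56475830078125), (51.357940673828125, 52.939876556396484), 0.4685348570346832)
```

View pics/w2.png

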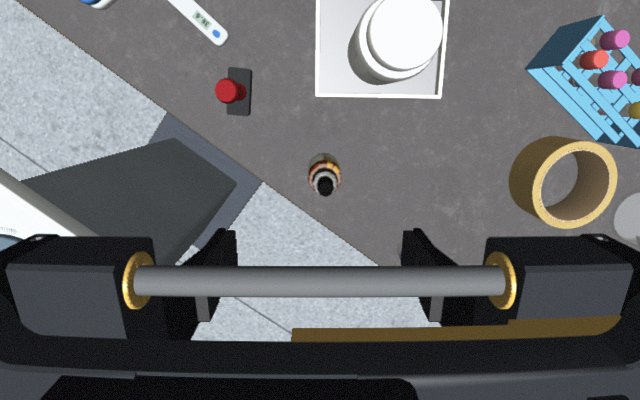

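The wrist view shows the tub standing in tray_two's larger compartment (402,38) and the dropper bottle centred between the fingers (325,180). I'll descend on it.

>>> {"api": "jog_arm", "payload": {"moves": [[0.008,0.01,0.25,0,0,0],[0.008,0.01,0.5,0,0,0],[0.008,0.01,0.75,0,0,0],[0.008,0.01,0.95,0,0,0],[0.008,0.01,0.95,0,0,0],[0.008,0.01,0.95,0,0,0]]}}

```text
t: 10.17
tool_pos: [407.4, -215.0, 141.4]
eef_rot: [-179.8, 0.2, 37.5]
contact_force: [0.5, 0.8, 0.1]
width: 87.2
finger_force: 0.0
```

>>> {"api": "jog_arm", "payload": {"moves": [[0,0,0.1,0,0,0],[0,0,0.18,0,0,0],[0,0,0.23,0,0,0],[0,0,0.23,0,0,0],[0,0,0.23,0,0,0]]}}

```text
t: 10.58
tool_pos: [408.9, -215.3, 108.9]
eef_rot: [179.9, -0.1, 37.5]
contact_force: [0.4, -0.5, 0.1]
width: 86.9
finger_force: 0.0
```

>>> {"api": "jog_arm", "payload": {"moves": [[0,0,0,0,0,0],[0,0,0,0,0,0],[0,0,0,0,0,0],[0,0,0,0,0,0],[0,0,0,0,0,0],[0,0,0,0,0,0],[0,0,0,0,0,0],[0,0,0,0,0,0]], "claw": 1}}

```text
t: 11.25
tool_pos: [408.1, -214.9, 107.7]
eef_rot: [-180.0, 0.0, 37.5]
contact_force: [0.7, 1.2, -0.3]
width: 41.6
finger_force: 0.0
```

>>> {"api": "jog_arm", "payload": {"moves": [[0,0,0,0,0,0],[0,0,0,0,0,0],[0,0,0,0,0,0],[0,0,0,0,0,0]]}}

```text
t: 11.58
tool_pos: [408.2, -214.9, 107.7]
eef_rot: [-180.0, -0.0, 37.5]
contact_force: [0.4, 0.1, 0.4]
width: 31.7
finger_force: 29.8
```

>>> {"api": "jog_arm", "payload": {"moves": [[0,0,-0.07,0,0,0],[0,0,-0.2,0,0,0],[0,0,-0.35,0,0,0],[0,0,-0.52,0,0,0],[0,0,-0.7,0,0,0],[0,0,-0.86,0,0,0],[0,0,-0.97,0,0,0],[0,0,-1,0,0,0]]}}

```text
t: 12.25
tool_pos: [409.0, -215.7, 260.7]
eef_rot: [179.8, -0.2, 37.5]
contact_force: [0.4, 0.2, -1.1]
width: 32.1
finger_force: 29.8
```

>>> {"api": "jog_arm", "payload": {"moves": [[0.05,0.01,0,0,0,0],[0.12,0.03,0,0,0,0],[0.21,0.06,0,0,0,0],[0.3,0.09,0,0,0,0],[0.4,0.11,0,0,0,0],[0.5,0.14,0,0,0,0],[0.6,0.17,0,0,0,0],[0.695,0.198,0,0,0,0]]}}

```text
t: 12.92
tool_pos: [510.8, -173.9, 257.0]
eef_rot: [-180.0, 0.1, 37.6]
contact_force: [0.6, -0.3, -0.5]
width: 31.7
finger_force: 29.8
```

>>> {"api": "jog_arm", "payload": {"moves": [[0.1,0.03,0,0,0,0],[0.2,0.06,0,0,0,0],[0.3,0.09,0,0,0,0],[0.4,0.12,0,0,0,0],[0.5,0.14,0,0,0,0],[0.6,0.17,0,0,0,0],[0.67,0.19,0,0,0,0],[0.695,0.198,0,0,0,0]]}}

```text
t: 13.58
tool_pos: [611.8, -133.3, 256.9]
eef_rot: [-180.0, 0.0, 37.7]
contact_force: [0.7, -0.0, 0.0]
width: 31.8
finger_force: 29.8
```

>>> {"api": "jog_arm", "payload": {"moves": [[0,0,0,0,0,0],[0,0,0,0,0,0]]}}

```text
t: 13.75
tool_pos: [609.3, -135.4, 257.4]
eef_rot: [-180.0, 0.1, 37.5]
contact_force: [-0.2, -0.2, -0.2]
width: 31.8
finger_force: 29.8
```

```bash
python3 - <<'E'
from h import *
grab('wrist','w3'); grab('side','s3'); grab('top','t3'); s=r.sense(); print(s['tool_pos'],s['eef_rot'],s['width'],s['finger_force'],s['contact_force'])
a=cv2.imread('pics/w3.png'); b=cv2.imread('pics/s3.png')[180:320,250:470]
cv2.imwrite('pics/m3.png',np.vstack([cv2.resize(a,(480,300)),cv2.resize(b,(480,300))]))
E
```

```text
[ 608.93549022 -135.73420673  257.82463526] [-1.79977394e+02  6.91139005e-03  3.74395086e+01] 31.61161320878742 29.811170104148914 [-0.23383434 -0.45574569  0.17684679]
```

View pics/m3.png

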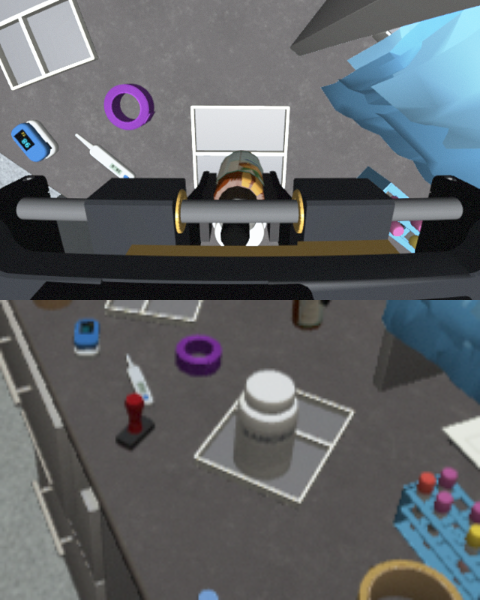

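The bottle is held upright above tray_two and the tub stands centred in its compartment (lower half, 268,420). I'll check clearance for the gripper body before descending.

```bash
python3 - <<'E'
from h import *
for f in('top0','side0','t2'):
    P,d,p=pts(f)
    for (x,y,yaw) in((609.5,-135,37.5),(590.5,211,54),(564,129,54),(512,167,54)):
        c,s=np.cos(np.radians(yaw)),np.sin(np.radians(yaw)); dx,dy=P[...,0]-x,P[...,1]-y
        m=(abs(c*dx+s*dy)<47)&(abs(s*dx-c*dy)<105)&(d>0)&(P[...,2]>18)
        print(f,x,m.sum(), P[m][:,2].max() if m.any() else '', P[m][:,:2].mean(0) if m.any() else '')
E
```

```text
top0 609.5 160 225.3011608709545 [ 700.43327742 -185.77152547]
top0 590.5 2 20.056314172634643 [568.72253819 270.4398708 ]
top0 564 1 19.818113885910975 [607.29145881 127.46437503]
top0 512 105 27.76030428861384 [425.41098168 204.56955487]
side0 609.5 180 220.71137398634016 [ 700.75514639 -186.26856384]
side0 590.5 2 18.952817781313797 [588.77572515 209.37043177]
side0 564 0  
side0 512 51 27.566363389161324 [422.04080105 202.0674605 ]
t2 609.5 163 224.01543287127856 [ 700.42424309 -185.3902184 ]
t2 590.5 3 19.5674836960402 [620.87663138 186.84985972]
t2 564 4 19.35221295587803 [508.31565581 139.85706342]
t2 512 108 27.509899747032136 [426.84065305 202.93455653]
```

>>> {"api": "jog_arm", "payload": {"moves": [[0,0,0.1,0,0,0],[0,0,0.22,0,0,0],[0,0,0.35,0,0,0],[0,0,0.48,0,0,0],[0,0,0.6,0,0,0],[0,0,0.68,0,0,0],[0,0,0.7,0,0,0],[0,0,0.7,0,0,0]]}}

```text
t: 14.57
tool_pos: [609.2, -135.2, 152.2]
eef_rot: [-179.9, 0.1, 37.5]
contact_force: [-0.2, 0.3, -0.5]
width: 31.8
finger_force: 29.8
```

```bash
python3 - <<'E'
from h import *
Q=np.vstack([ (lambda a:a[0][(a[1]>0)&(a[0][...,2]>95)])(pts(f)) for f in('top0','side0')])
for yaw in(37.5,45,52,60):
  for (x,y) in((609.5,-135),):
    c,s=np.cos(np.radians(yaw)),np.sin(np.radians(yaw)); dx,dy=Q[:,0]-x,Q[:,1]-y
    tx,ty=c*dx+s*dy,s*dx-c*dy
    g=np.hypot(np.maximum(abs(tx)-37.5,0),np.maximum(abs(ty)-95,0)); i=np.argsort(g)[:3]
    print(yaw,g[i].round(1),Q[i].round(0).tolist(),tx[i].round(0),ty[i].round(0))
    ddx,ddy=538.5-x,-188-y; print('  tub gap',abs(c*ddx+s*ddy)-37.5-27)
E
```

```text
37.5 [0.  0.6 0.7] [[695.0, -188.0, 143.0], [695.0, -184.0, 141.0], [697.0, -188.0, 146.0]] [36. 38. 37.] [94. 92. 96.]
  tub gap 24.092442898139893
45 [0. 0. 0.] [[697.0, -181.0, 147.0], [697.0, -178.0, 147.0], [698.0, -177.0, 143.0]] [29. 31. 33.] [94. 92. 92.]
  tub gap 23.18124086713189
52 [0. 0. 0.] [[700.0, -173.0, 158.0], [698.0, -172.0, 158.0], [702.0, -171.0, 207.0]] [26. 26. 28.] [94. 92. 95.]
  tub gap 20.976534689277997
60 [0. 0. 0.] [[708.0, -149.0, 205.0], [706.0, -155.0, 236.0], [706.0, -151.0, 236.0]] [37. 31. 35.] [92. 94. 92.]
  tub gap 16.899346400575254
```

The support post (696,-188) lies within 1 mm of the body's corner. Turning the tool 12.5° gives about 18 mm there and 22 mm at the tub.

>>> {"api": "jog_arm", "payload": {"moves": [[0,0,0,0,0,0.07],[0,0,0,0,0,0.145],[0,0,0,0,0,0.145],[0,0,0.09,0,0,0.145],[0,0,0.18,0,0,0.145],[0,0,0.24,0,0,0.145],[0,0,0.255,0,0,0.145],[0,0,0.255,0,0,0.145]]}}

```text
t: 15.23
tool_pos: [608.9, -134.9, 112.9]
eef_rot: [-179.9, 0.1, 25.1]
contact_force: [0.1, 0.1, -0.5]
width: 31.9
finger_force: 29.8
```

>>> {"api": "jog_arm", "payload": {"moves": [[0,0,0.007,0,0,0],[0,0,0.013,0,0,0],[0,0,0.013,0,0,0]]}}

```text
t: 15.48
tool_pos: [609.9, -135.2, 112.8]
eef_rot: [180.0, -0.0, 25.1]
contact_force: [-0.4, 0.6, -0.4]
width: 31.7
finger_force: 29.8
```

>>> {"api": "jog_arm", "payload": {"moves": [[0,0,0.004,0,0,0],[0,0,0.007,0,0,0],[0,0,0.007,0,0,0]]}}

```text
t: 15.73
tool_pos: [609.7, -135.0, 111.6]
eef_rot: [-180.0, -0.0, 25.1]
contact_force: [-0.3, 0.9, -1.0]
width: 31.6
finger_force: 29.8
```

>>> {"api": "jog_arm", "payload": {"moves": [[0,0,0.004,0,0,0],[0,0,0.008,0,0,0],[0,0,0.008,0,0,0]]}}

```text
t: 15.98
tool_pos: [609.9, -135.0, 110.6]
eef_rot: [-180.0, -0.0, 25.1]
contact_force: [0.1, 0.8, 1.9]
width: 31.6
finger_force: 29.8
```

>>> {"api": "jog_arm", "payload": {"moves": [[0,0,0,0,0,0],[0,0,0,0,0,0],[0,0,0,0,0,0],[0,0,0,0,0,0],[0,0,0,0,0,0]], "claw": 0}}

```text
t: 16.4
tool_pos: [609.6, -135.0, 110.1]
eef_rot: [-180.0, 0.0, 25.1]
contact_force: [-0.2, 0.1, -0.2]
width: 57.2
finger_force: 0.0
```

>>> {"api": "jog_arm", "payload": {"moves": [[0,0,-0.1,0,0,0],[0,0,-0.25,0,0,0],[0,0,-0.5,0,0,0],[0,0,-0.75,0,0,0],[0,0,-1,0,0,0],[0,0,-1,0,0,0],[0,0,-1,0,0,0]]}}

```text
t: 16.98
tool_pos: [610.7, -135.8, 263.8]
eef_rot: [179.8, -0.3, 25.0]
contact_force: [-0.5, 1.0, 0.1]
width: 86.7
finger_force: 0.0
```

>>> {"api": "jog_arm", "payload": {"moves": [[-0.01,-0.1,0,0,0,0],[-0.03,-0.3,0,0,0,0],[-0.05,-0.5,0,0,0,0],[-0.06,-0.7,0,0,0,0],[-0.077,-0.9,0,0,0,0]]}}

```text
t: 17.4
tool_pos: [540.4, -16.5, 259.1]
eef_rot: [-179.9, 0.1, 25.0]
contact_force: [0.8, 0.9, -0.1]
width: 87.0
finger_force: 0.0
```

>>> {"api": "jog_arm", "payload": {"moves": [[-0.02,-0.2,0,0,0,0],[-0.03,-0.4,0,0,0,0],[-0.05,-0.6,0,0,0,0],[-0.06,-0.75,0,0,0,0],[-0.077,-0.9,0,0,0,0]]}}

```text
t: 17.82
tool_pos: [472.7, 101.1, 259.4]
eef_rot: [-180.0, 0.1, 25.1]
contact_force: [0.7, 0.8, 0.5]
width: 87.0
finger_force: 0.0
```

>>> {"api": "jog_arm", "payload": {"moves": [[-0.02,-0.2,0.05,0,0,-0.07],[-0.03,-0.4,0.1,0,0,-0.14],[-0.05,-0.6,0.2,0,0,-0.21],[-0.06,-0.8,0.3,0,0,-0.28],[-0.077,-0.9,0.4,0,0,-0.337],[-0.077,-0.9,0.4,0,0,-0.337],[-0.077,-0.9,0.4,0,0,-0.337]]}}

```text
t: 18.4
tool_pos: [405.7, 216.9, 199.3]
eef_rot: [-180.0, 0.2, 54.0]
contact_force: [1.0, 0.1, 1.7]
width: 86.8
finger_force: 0.0
```

```bash
cat >> h.py <<'E'
def blob(f,n,cx,cy,rad,a,b):
    P,d,p=pts(f); m=(np.hypot(P[...,0]-cx,P[...,1]-cy)<rad)&(P[...,2]>a)&(P[...,2]<b)&(d>0)
    X=P[m].astype(np.float32)
    if len(X)<6: print(f,n,'few'); return
    q=cv2.minAreaRect(X[:,:2].copy()); print(f,n,len(X),'mean',X.mean(0).round(1),'zmax',X[:,2].max().round(1),'rect',np.round(q[0],1),np.round(q[1],1),round(q[2],1))
E
python3 - <<'E'
from h import *
grab('wrist','w4'); grab('top','t4'); grab('side','s4'); s=r.sense(); print(s['tool_pos'],s['eef_rot'])
for f in('w4','t4'): blob(f,'roll',408,217,50,18,30); blob(f,'oxi',419,88,45,20,35)
blob('t4','drop',609,-135,30,60,112); blob('t4','tub',539,-188,40,110,125)
E
```

```text
[407.79734628 215.96146273 200.838207  ] [ 1.79955580e+02 -4.14656450e-02  5.38062247e+01]
w4 roll 2591 mean [410.3 219.5  24.2] zmax 27.0 rect [409.6 218.2] [59.8 59.6] 35.0
w4 oxi 482 mean [410.2  81.2  29.1] zmax 31.4 rect [409.7  80.8] [32.  19.3] 79.7
t4 roll 225 mean [403.8 211.8  23.9] zmax 28.6 rect [407.8 215.7] [59.  57.9] 5.3
t4 oxi 270 mean [419.   87.9  29. ] zmax 34.9 rect [419.4  88.8] [56.4 33. ] 68.8
t4 drop 116 mean [ 604.  -135.3   79.1] zmax 106.3 rect [ 604.4 -136. ] [28.8 22.7] 73.0
t4 tub 412 mean [ 537.6 -185.9  119.2] zmax 124.7 rect [ 538.8 -187.1] [51.3 54.1] 50.0
```

View pics/s4.png

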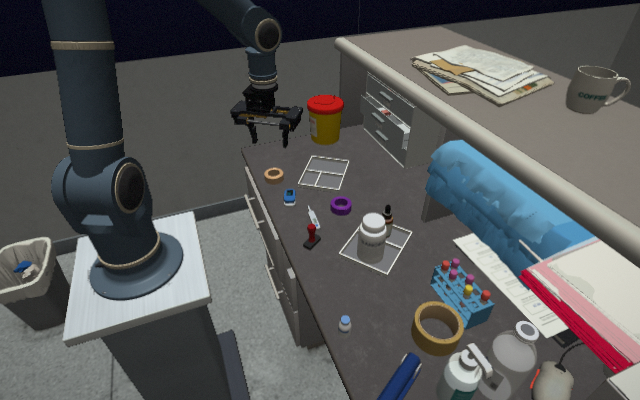

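The side view shows tub and dropper bottle standing in tray_two (375,235 and 388,213). The roll is centred under the gripper, so I'll descend.

>>> {"api": "jog_arm", "payload": {"moves": [[0.005,0,0.25,0,0,0],[0.005,0,0.5,0,0,0],[0.005,0,0.7,0,0,0],[0.005,0,0.8,0,0,0],[0.005,0,0.805,0,0,0],[0.005,0,0.805,0,0,0]]}}

```text
t: 19.05
tool_pos: [408.1, 216.8, 79.7]
eef_rot: [180.0, 0.0, 53.9]
contact_force: [0.5, 0.2, 0.5]
width: 86.9
finger_force: 0.0
```

>>> {"api": "jog_arm", "payload": {"moves": [[0,0,0,0,0,0],[0,0,0,0,0,0],[0,0,0,0,0,0],[0,0,0,0,0,0],[0,0,0,0,0,0],[0,0,0,0,0,0],[0,0,0,0,0,0],[0,0,0,0,0,0]], "claw": 1}}

```text
t: 19.72
tool_pos: [407.6, 218.0, 80.1]
eef_rot: [180.0, -0.1, 54.0]
contact_force: [0.1, -0.7, 5.7]
width: 57.8
finger_force: 30.0
```

>>> {"api": "jog_arm", "payload": {"moves": [[0,0,-0.05,0,0,0],[0,0,-0.15,0,0,0],[0,0,-0.3,0,0,0],[0,0,-0.45,0,0,0],[0,0,-0.55,0,0,0],[0,0,-0.6,0,0,0],[0,0,-0.6,0,0,0]]}}

```text
t: 20.3
tool_pos: [407.8, 218.3, 171.0]
eef_rot: [180.0, -0.2, 54.0]
contact_force: [-0.2, 1.0, -0.0]
width: 57.5
finger_force: 29.9
```

```bash
python3 - <<'E'
from h import *
s=r.sense(); print(s['tool_pos'],s['eef_rot'],s['width'])
c=tuple(s['tool_pos'])+(s['eef_rot'][2],)
plan(c,(499,214,170,53.9),(590.5,210.9,170,53.9))
E
```

```text
[407.79662376 218.27122231 170.99399334] [179.98195644  -0.18937447  54.03201418] 57.48880308582192
(499, 214, 170, 53.9) -> [0.334 0.509 0.007] 0.002 rows>=2.2 
(590.5, 210.9, 170, 53.9) -> [ 0.343  0.505 -0.   ] -0.0 rows>=2.2
```

>>> {"api": "jog_arm", "payload": {"moves": [[0.04,0.07,0,0,0,0],[0.12,0.18,0,0,0,0],[0.22,0.33,0,0,0,0],[0.334,0.509,0,0,0,0]]}}

```text
t: 20.63
tool_pos: [498.5, 213.5, 167.9]
eef_rot: [-179.9, 0.2, 54.1]
contact_force: [0.3, 1.0, -0.4]
width: 57.8
finger_force: 29.9
```

>>> {"api": "jog_arm", "payload": {"moves": [[0.11,0.17,0,0,0,0],[0.22,0.33,0,0,0,0],[0.3,0.44,0,0,0,0],[0.34,0.505,0,0,0,0],[0.34,0.505,0,0,0,0],[0.34,0.505,0,0,0,0]]}}

```text
t: 21.13
tool_pos: [589.6, 209.2, 167.6]
eef_rot: [-179.9, 0.2, 54.0]
contact_force: [-0.2, -0.3, -0.9]
width: 57.9
finger_force: 29.9
```

>>> {"api": "jog_arm", "payload": {"moves": [[0,0,0.1,0,0,0],[0,0,0.2,0,0,0],[0,0,0.3,0,0,0],[0,0,0.3,0,0,0]]}}

```text
t: 21.47
tool_pos: [586.4, 210.1, 121.0]
eef_rot: [-179.7, 0.3, 54.1]
contact_force: [0.1, -0.3, -0.5]
width: 58.3
finger_force: 29.9
```

```bash
python3 - <<'E'
from h import *
s=r.sense(); print(s['tool_pos'],s['eef_rot'],s['width'],s['contact_force'])
grab('top','t5'); P,d,p=pts('t5'); im=cv2.cvtColor(p,cv2.COLOR_RGB2BGR)
grab('wrist','w5'); grab('side','s5')
b=cv2.imread('pics/s5.png')[120:220,260:400]
cv2.imwrite('pics/m5.png',np.vstack([cv2.resize(im[130:250,200:360],(560,300)),cv2.resize(b,(560,300))]))
E
```

```text
[586.38596232 210.09234017 121.03218617] [-179.72498979    0.34733024   54.07242902] 58.2950720007635 [ 0.05717224 -0.31700525 -0.52730885]
```

View pics/m5.png

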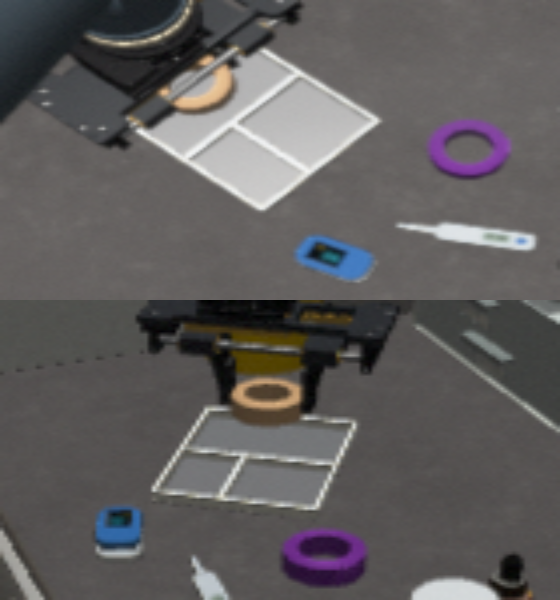

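The roll is held flat above tray_three's largest compartment (upper half, 200,85). I'll lower it.

>>> {"api": "jog_arm", "payload": {"moves": [[0,0,0.08,0,0,0],[0,0,0.16,0,0,0],[0,0,0.22,0,0,0],[0,0,0.235,0,0,0],[0,0,0.235,0,0,0]]}}

```text
t: 22.03
tool_pos: [589.0, 210.0, 87.9]
eef_rot: [-179.9, 0.1, 54.0]
contact_force: [-0.1, -0.3, -0.3]
width: 57.4
finger_force: 29.9
```

>>> {"api": "jog_arm", "payload": {"moves": [[0,0,0.004,0,0,0],[0,0,0.007,0,0,0],[0,0,0.007,0,0,0]]}}

```text
t: 22.28
tool_pos: [590.0, 210.3, 88.6]
eef_rot: [180.0, -0.0, 54.0]
contact_force: [0.5, 0.2, -0.2]
width: 57.9
finger_force: 29.9
```

>>> {"api": "jog_arm", "payload": {"moves": [[0,0,0.012,0,0,0],[0,0,0.025,0,0,0],[0,0,0.025,0,0,0]]}}

```text
t: 22.53
tool_pos: [589.5, 210.3, 84.2]
eef_rot: [-180.0, 0.0, 54.0]
contact_force: [-1.4, -0.2, -1.0]
width: 58.2
finger_force: 29.9
```

>>> {"api": "jog_arm", "payload": {"moves": [[0,0,0.004,0,0,0],[0,0,0.007,0,0,0],[0,0,0.007,0,0,0]]}}

```text
t: 22.78
tool_pos: [589.7, 210.2, 83.3]
eef_rot: [-180.0, 0.0, 54.0]
contact_force: [-0.6, -0.3, 0.4]
width: 58.0
finger_force: 29.9
```

>>> {"api": "jog_arm", "payload": {"moves": [[0,0,0.003,0,0,0],[0,0,0.003,0,0,0],[0,0,0.003,0,0,0],[0,0,0.003,0,0,0],[0,0,0.003,0,0,0]], "claw": 0.17}}

```text
t: 23.2
tool_pos: [589.8, 210.2, 83.0]
eef_rot: [180.0, -0.0, 54.0]
contact_force: [0.8, -0.7, 0.0]
width: 71.6
finger_force: 0.0
```

>>> {"api": "jog_arm", "payload": {"moves": [[0,0,-0.05,0,0,0],[0,0,-0.15,0,0,0],[0,0,-0.35,0,0,0],[0,0,-0.55,0,0,0],[0,0,-0.67,0,0,0],[0,0,-0.67,0,0,0]]}}

```text
t: 23.7
tool_pos: [592.3, 210.5, 188.6]
eef_rot: [179.7, -0.4, 54.0]
contact_force: [0.9, -0.7, 0.0]
width: 72.5
finger_force: 0.0
```

>>> {"api": "jog_arm", "payload": {"moves": [[-0.15,-0.05,0,0,0,0],[-0.35,-0.12,0,0,0,0],[-0.55,-0.18,0,0,0,0],[-0.665,-0.222,0,0,0,0]], "claw": 0}}

```text
t: 24.03
tool_pos: [501.1, 146.7, 182.8]
eef_rot: [-179.9, 0.2, 53.9]
contact_force: [-0.8, 0.5, -0.5]
width: 85.4
finger_force: 0.0
```

>>> {"api": "jog_arm", "payload": {"moves": [[-0.15,-0.05,0,0,0,-0.06],[-0.35,-0.12,0,0,0,-0.12],[-0.55,-0.18,0,0,0,-0.177],[-0.665,-0.222,0,0,0,-0.177],[-0.665,-0.222,0,0,0,-0.177],[-0.665,-0.222,0,0,0,-0.177],[-0.665,-0.222,0,0,0,-0.177]]}}

```text
t: 24.62
tool_pos: [419.5, 88.5, 183.8]
eef_rot: [179.9, -0.1, 69.3]
contact_force: [0.9, -0.5, 0.7]
width: 87.2
finger_force: 0.0
```

```bash
python3 - <<'E'
from h import *
grab('wrist','w6'); grab('top','t6'); s=r.sense(); print(s['tool_pos'],s['eef_rot'])
for f in('w6','t6'): blob(f,'oxi',419,88,45,18,35); blob(f,'roll',590,211,45,20,34)
c=tuple(s['tool_pos'])+(s['eef_rot'][2],)
plan(c,(419.2,88.5,82,69.2))
E
```

```text
[419.72941945  88.67337323 183.61253468] [ 1.79934842e+02 -1.56535381e-02  6.92841750e+01]
w6 oxi 2776 mean [421.5  92.2  29.1] zmax 31.9 rect [420.7  90.7] [55.5 32.5] 70.1
w6 roll 6 mean [578.5 183.1  20.9] zmax 21.8 rect [579.1 182.9] [0.4 5.1] 71.4
t6 oxi 70 mean [412.3  69.6  28.2] zmax 32.4 rect [412.4  69.3] [14.9 31.6] 67.5
t6 roll 159 mean [600.  209.4  27.1] zmax 30.9 rect [599.5 209.1] [60.3 37.1] 85.8
(419.2, 88.5, 82, 69.2) -> [-0.002 -0.003  0.677] 0.001 rows>=2.4
```

View pics/w6.png

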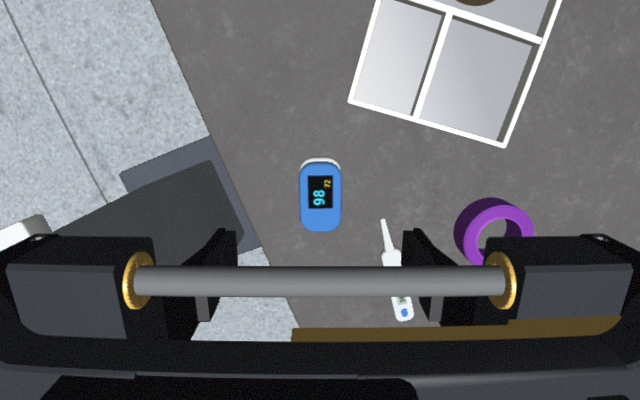

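The oximeter (320,195) lies aligned midway between the fingers. The thermometer and purple roll are clear. I'll descend and grip.

>>> {"api": "jog_arm", "payload": {"moves": [[0.005,0,0.2,0,0,0],[0.005,0,0.4,0,0,0],[0.005,0,0.6,0,0,0],[0.005,0,0.677,0,0,0],[0.005,0,0.677,0,0,0],[0.005,0,0.677,0,0,0]]}}

```text
t: 25.22
tool_pos: [419.4, 88.7, 81.4]
eef_rot: [-180.0, 0.1, 69.2]
contact_force: [0.4, -0.4, 1.7]
width: 86.9
finger_force: 0.0
```

>>> {"api": "jog_arm", "payload": {"moves": [[0,0,0,0,0,0],[0,0,0,0,0,0],[0,0,0,0,0,0],[0,0,0,0,0,0],[0,0,0,0,0,0],[0,0,0,0,0,0],[0,0,0,0,0,0],[0,0,0,0,0,0]], "claw": 1}}

```text
t: 25.88
tool_pos: [418.9, 88.7, 82.0]
eef_rot: [180.0, -0.0, 69.2]
contact_force: [0.7, 0.5, 0.3]
width: 41.7
finger_force: 0.0
```

>>> {"api": "jog_arm", "payload": {"moves": [[0,0,0,0,0,0],[0,0,0,0,0,0],[0,0,0,0,0,0],[0,0,0,0,0,0],[0,0,0,0,0,0]]}}

```text
t: 26.3
tool_pos: [419.0, 88.6, 82.0]
eef_rot: [180.0, -0.0, 69.2]
contact_force: [-0.4, -0.1, 0.9]
width: 32.0
finger_force: 30.0
```

>>> {"api": "jog_arm", "payload": {"moves": [[0,0,-0.05,0,0,0],[0,0,-0.15,0,0,0],[0,0,-0.3,0,0,0],[0,0,-0.45,0,0,0],[0,0,-0.55,0,0,0],[0,0,-0.6,0,0,0],[0,0,-0.6,0,0,0]]}}

```text
t: 26.88
tool_pos: [419.5, 89.0, 173.4]
eef_rot: [179.9, -0.2, 69.2]
contact_force: [-0.3, -0.0, -0.5]
width: 31.8
finger_force: 30.0
```

```bash
python3 - <<'E'
from h import *
s=r.sense(); print(s['tool_pos'],s['eef_rot'],s['width'],s['finger_force'])
grab('top','t7'); blob('t7','roll',590,211,45,20,34)
c=tuple(s['tool_pos'])+(s['eef_rot'][2],)
plan(c,(491,109,172,69.2),(563.7,129.1,172,53.9))
E
```

```text
[419.5013338   88.95690071 173.35871869] [ 1.79895100e+02 -1.63001444e-01  6.92464003e+01] 31.790136465842224 29.977311473339796
t7 roll 184 mean [597.  209.2  27.3] zmax 32.4 rect [595.8 209.7] [61.4 43.7] 82.6
(491, 109, 172, 69.2) -> [0.294 0.398 0.009] 0.001 rows>=1.8 
(563.7, 129.1, 172, 53.9) -> [ 0.297  0.405 -0.   ] 0.178 rows>=2.1
```

>>> {"api": "jog_arm", "payload": {"moves": [[0.04,0.06,0,0,0,0],[0.1,0.14,0,0,0,0],[0.2,0.27,0,0,0,0],[0.294,0.398,0,0,0,0]]}}

```text
t: 27.27
tool_pos: [491.0, 109.1, 170.6]
eef_rot: [-179.9, 0.1, 69.2]
contact_force: [-0.0, -0.5, -1.0]
width: 31.7
finger_force: 30.0
```

>>> {"api": "jog_arm", "payload": {"moves": [[0.1,0.13,0,0,0,0.06],[0.2,0.27,0,0,0,0.12],[0.26,0.36,0,0,0,0.178],[0.295,0.405,0,0,0,0.178],[0.295,0.405,0,0,0,0.178],[0.295,0.405,0,0,0,0.178]]}}

```text
t: 27.77
tool_pos: [562.1, 128.2, 170.6]
eef_rot: [-179.9, 0.1, 54.0]
contact_force: [-0.5, 0.5, -1.0]
width: 31.6
finger_force: 30.0
```

>>> {"api": "jog_arm", "payload": {"moves": [[0,0,0.1,0,0,0],[0,0,0.25,0,0,0],[0,0,0.4,0,0,0],[0,0,0.5,0,0,0],[0,0,0.55,0,0,0],[0,0,0.55,0,0,0],[0,0,0.55,0,0,0]]}}

```text
t: 28.35
tool_pos: [562.5, 128.2, 89.7]
eef_rot: [-180.0, 0.0, 53.9]
contact_force: [0.3, 0.5, -0.7]
width: 31.2
finger_force: 30.0
```

>>> {"api": "jog_arm", "payload": {"moves": [[0,0,0,0,0,0]]}}

```text
t: 28.43
tool_pos: [563.3, 128.4, 90.5]
eef_rot: [180.0, -0.1, 53.9]
contact_force: [-0.2, 0.5, -0.4]
width: 31.3
finger_force: 30.0
```

>>> {"api": "jog_arm", "payload": {"moves": [[0,0,0.012,0,0,0],[0,0,0.025,0,0,0],[0,0,0.025,0,0,0]]}}

```text
t: 28.68
tool_pos: [562.8, 128.7, 85.9]
eef_rot: [-180.0, -0.0, 54.0]
contact_force: [0.1, -1.2, -0.8]
width: 31.8
finger_force: 30.0
```

>>> {"api": "jog_arm", "payload": {"moves": [[0,0,0.004,0,0,0],[0,0,0.007,0,0,0],[0,0,0.007,0,0,0]]}}

```text
t: 28.93
tool_pos: [563.0, 128.6, 85.0]
eef_rot: [-180.0, -0.0, 53.9]
contact_force: [-0.1, 0.2, 4.2]
width: 31.6
finger_force: 30.0
```

>>> {"api": "jog_arm", "payload": {"moves": [[0,0,0,0,0,0],[0,0,0,0,0,0],[0,0,0,0,0,0],[0,0,0,0,0,0]], "claw": 0.56}}

```text
t: 29.27
tool_pos: [562.8, 128.5, 84.5]
eef_rot: [-180.0, 0.0, 53.9]
contact_force: [0.1, 0.1, -0.3]
width: 38.3
finger_force: 0.0
```

>>> {"api": "jog_arm", "payload": {"moves": [[0,0,-0.05,0,0,0],[0,0,-0.15,0,0,0],[0,0,-0.4,0,0,0],[0,0,-0.65,0,0,0],[0,0,-0.9,0,0,0],[0,0,-1,0,0,0],[0,0,-1,0,0,0]]}}

```text
t: 29.85
tool_pos: [565.2, 128.4, 239.5]
eef_rot: [179.7, -0.4, 53.9]
contact_force: [0.6, -0.3, -0.4]
width: 38.4
finger_force: 0.0
```

>>> {"api": "jog_arm", "payload": {"moves": [[-0.1,0.03,0,0,0,0],[-0.3,0.09,0,0,0,0],[-0.55,0.16,0,0,0,0],[-0.825,0.245,0,0,0,0]], "claw": 0}}

```text
t: 30.18
tool_pos: [517.9, 7.1, 232.8]
eef_rot: [-179.9, 0.2, 54.1]
contact_force: [1.4, -1.0, 0.1]
width: 57.2
finger_force: 0.0
```

>>> {"api": "jog_arm", "payload": {"moves": [[-0.25,0.07,0,0,0,0],[-0.5,0.15,0,0,0,0],[-0.7,0.21,0,0,0,0],[-0.825,0.245,0,0,0,0]]}}

```text
t: 30.52
tool_pos: [473.2, -117.7, 233.3]
eef_rot: [-179.8, 0.2, 53.6]
contact_force: [0.5, 0.6, -0.2]
width: 82.3
finger_force: 0.0
```

>>> {"api": "jog_arm", "payload": {"moves": [[-0.2,0.06,0,0,0,0],[-0.4,0.12,0,0,0,0],[-0.6,0.18,0,0,0,0],[-0.825,0.245,0,0,0,0]]}}

```text
t: 30.85
tool_pos: [431.4, -235.8, 233.0]
eef_rot: [-179.8, 0.0, 54.0]
contact_force: [0.4, -0.2, -0.9]
width: 87.2
finger_force: 0.0
```

>>> {"api": "jog_arm", "payload": {"moves": [[-0.2,0.06,0.1,0,0,0],[-0.4,0.12,0.2,0,0,0],[-0.6,0.18,0.25,0,0,0],[-0.75,0.22,0.3,0,0,0],[-0.825,0.245,0.3,0,0,0],[-0.825,0.245,0.3,0,0,0],[-0.825,0.245,0.3,0,0,0]]}}

```text
t: 31.43
tool_pos: [388.9, -356.6, 188.4]
eef_rot: [-179.8, 0.0, 53.8]
contact_force: [0.3, 0.1, 0.3]
width: 87.0
finger_force: 0.0
```

```bash
python3 - <<'E'
from h import *
grab('wrist','w8'); grab('top','t8'); s=r.sense(); print(s['tool_pos'],s['eef_rot'])
blob('w8','vial',391,-358,35,38,56); blob('w8','vialbody',391,-358,35,15,43)
for n,x,y,rd,a,b in(('roll',590,210,45,20,34),('oxi',563,129,45,20,38),('tub',539,-188,40,110,125),('drop',609,-135,30,60,112),('stamp',418,-97,30,50,75)): blob('t8',n,x,y,rd,a,b)
c=tuple(s['tool_pos'])+(s['eef_rot'][2],)
plan(c,(391.3,-358,85,53.9))
im=cv2.imread('pics/t8.png'); cv2.imwrite('pics/m8.png',np.vstack([cv2.resize(cv2.imread('pics/w8.png'),(480,300)),cv2.resize(im[130:250,210:450],(600,300))[:,:480]]))
E
```

```text
[ 390.51796334 -355.40751207  188.91781974] [-1.79885519e+02 -4.21847826e-02  5.39934206e+01]
w8 vial 538 mean [ 392.4 -357.6   49.5] zmax 51.9 rect [ 392.1 -358. ] [18.3 18.2] 54.9
w8 vialbody 572 mean [ 396.  -352.    31.5] zmax 42.9 rect [ 393.7 -355.3] [20.4 26.6] 58.2
t8 roll 270 mean [587.4 209.7  26.9] zmax 31.6 rect [588.1 209.7] [59.4 58.7] 10.9
t8 oxi 251 mean [561.1 128.1  31.8] zmax 37.3 rect [562.  128.6] [56.1 32.2] 54.4
t8 tub 407 mean [ 537.6 -186.1  119.1] zmax 123.2 rect [ 538.8 -187.1] [51.4 53.4] 49.7
t8 drop 117 mean [ 604.1 -135.2   79. ] zmax 106.6 rect [ 604.6 -136. ] [28.6 21.4] 71.9
t8 stamp 71 mean [417.8 -96.7  63.4] zmax 67.5 rect [418.1 -96.9] [21.6 20.2] 61.9
(391.3, -358, 85, 53.9) -> [-0.011  0.014  0.693] 0.001 rows>=2.5
```

View pics/m8.png

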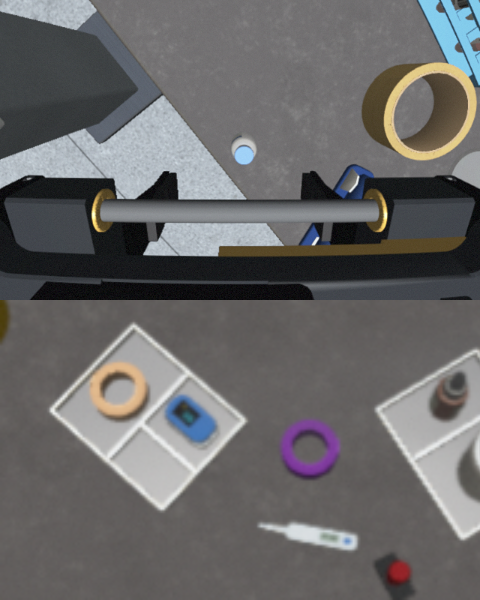

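Roll and oximeter sit flat in their compartments (lower part, 118,390 and 190,420). The vial (244,150) is between the fingers, but a stapler lies near the right finger, so I'll check clearance.

```bash
python3 - <<'E'
from h import *
Q=np.vstack([ (lambda a:a[0][(a[1]>0)&(a[0][...,2]>6)])(pts(f)) for f in('top0','side0')])
Q=Q[(np.hypot(Q[:,0]-391.5,Q[:,1]+358)<160)&(np.hypot(Q[:,0]-391.5,Q[:,1]+358)>24)]
dx,dy=Q[:,0]-391.5,Q[:,1]+358
for yaw in(54,40,70,90):
    c,s=np.cos(np.radians(yaw)),np.sin(np.radians(yaw)); tx,ty=c*dx+s*dy,s*dx-c*dy
    b=(abs(tx)<45)&(abs(ty)<103); f=(abs(tx)<16)&(abs(ty)<66)
    print(yaw,'body zmax',Q[b][:,2].max() if b.any() else None,'finger pts',f.sum(),Q[f].max(0) if f.any() else '')
E
```

```text
54 body zmax None finger pts 0 
40 body zmax None finger pts 0 
70 body zmax None finger pts 0 
90 body zmax None finger pts 0
```

>>> {"api": "jog_arm", "payload": {"moves": [[-0.01,0.016,0.2,0,0,0],[-0.01,0.016,0.4,0,0,0],[-0.01,0.016,0.6,0,0,0],[-0.01,0.016,0.69,0,0,0],[-0.01,0.016,0.69,0,0,0],[-0.01,0.016,0.69,0,0,0]]}}

```text
t: 32.03
tool_pos: [392.1, -358.2, 85.8]
eef_rot: [-179.9, -0.0, 54.0]
contact_force: [-0.0, -0.4, 0.2]
width: 87.0
finger_force: 0.0
```

>>> {"api": "jog_arm", "payload": {"moves": [[0,0,0,0,0,0],[0,0,0,0,0,0],[0,0,0,0,0,0],[0,0,0,0,0,0],[0,0,0,0,0,0],[0,0,0,0,0,0],[0,0,0,0,0,0],[0,0,0,0,0,0]], "claw": 1}}

```text
t: 32.7
tool_pos: [391.7, -359.3, 86.1]
eef_rot: [-180.0, -0.0, 53.9]
contact_force: [-0.5, -1.0, 0.7]
width: 41.6
finger_force: 0.0
```

>>> {"api": "jog_arm", "payload": {"moves": [[0,0,0,0,0,0],[0,0,0,0,0,0],[0,0,0,0,0,0],[0,0,0,0,0,0],[0,0,0,0,0,0],[0,0,0,0,0,0]]}}

```text
t: 33.2
tool_pos: [391.8, -359.3, 86.1]
eef_rot: [-180.0, -0.0, 53.9]
contact_force: [0.7, 0.7, 0.2]
width: 26.4
finger_force: 30.0
```

>>> {"api": "jog_arm", "payload": {"moves": [[0,0,-0.05,0,0,0],[0,0,-0.15,0,0,0],[0,0,-0.35,0,0,0],[0,0,-0.55,0,0,0],[0,0,-0.75,0,0,0],[0,0,-0.93,0,0,0],[0,0,-1,0,0,0],[0,0,-1,0,0,0]]}}

```text
t: 33.87
tool_pos: [392.6, -360.4, 238.9]
eef_rot: [179.7, -0.1, 53.9]
contact_force: [-0.8, -0.1, -1.2]
width: 26.2
finger_force: 30.0
```

```bash
python3 - <<'E'
from h import *
s=r.sense(); print(s['tool_pos'],s['eef_rot'],s['width'],s['finger_force'])
c=np.array(tuple(s['tool_pos'])+(s['eef_rot'][2],))
t=np.array((511.6,167.1,235,53.9)); plan(c,*[tuple(np.round(c+(t-c)*k/4,1)) for k in(1,2,3,4)])
E
```

```text
[ 392.62946394 -360.39799647  238.87221153] [ 1.79674150e+02 -5.54835226e-02  5.39339263e+01] 26.179892753143104 30.000013620592654
(np.float64(422.4), np.float64(-228.5), np.float64(237.9), np.float64(53.9)) -> [ 0.828 -0.357  0.006] 0.0 rows>=3.2 
(np.float64(452.1), np.float64(-96.6), np.float64(236.9), np.float64(53.9)) -> [ 0.827 -0.358  0.007] -0.0 rows>=3.2 
(np.float64(481.9), np.float64(35.2), np.float64(236.0), np.float64(53.9)) -> [ 0.827 -0.357  0.006] -0.0 rows>=3.2 
(np.float64(511.6), np.float64(167.1), np.float64(235.0), np.float64(53.9)) -> [ 0.827 -0.358  0.007] -0.0 rows>=3.2
```

>>> {"api": "jog_arm", "payload": {"moves": [[0.08,-0.03,0,0,0,0],[0.22,-0.09,0,0,0,0],[0.4,-0.17,0,0,0,0],[0.6,-0.26,0,0,0,0],[0.826,-0.356,0,0,0,0]]}}

```text
t: 34.28
tool_pos: [420.4, -226.7, 234.7]
eef_rot: [-179.9, 0.1, 53.8]
contact_force: [0.5, -0.3, -0.9]
width: 26.2
finger_force: 30.0
```

>>> {"api": "jog_arm", "payload": {"moves": [[0.2,-0.09,0,0,0,0],[0.4,-0.17,0,0,0,0],[0.6,-0.26,0,0,0,0],[0.826,-0.356,0,0,0,0]]}}

```text
t: 34.62
tool_pos: [450.3, -94.8, 234.9]
eef_rot: [-179.9, 0.1, 53.9]
contact_force: [0.3, 0.6, 0.0]
width: 26.1
finger_force: 30.0
```

>>> {"api": "jog_arm", "payload": {"moves": [[0.2,-0.09,0,0,0,0],[0.4,-0.17,0,0,0,0],[0.6,-0.26,0,0,0,0],[0.826,-0.356,0,0,0,0]]}}

```text
t: 34.95
tool_pos: [480.0, 36.5, 234.8]
eef_rot: [-179.9, 0.1, 53.9]
contact_force: [0.4, -0.8, -0.2]
width: 26.1
finger_force: 30.0
```

>>> {"api": "jog_arm", "payload": {"moves": [[0.2,-0.09,0,0,0,0],[0.4,-0.17,0,0,0,0],[0.6,-0.26,0,0,0,0],[0.75,-0.32,0,0,0,0],[0.826,-0.356,0,0,0,0],[0.826,-0.356,0,0,0,0],[0.826,-0.356,0,0,0,0]]}}

```text
t: 35.53
tool_pos: [510.2, 166.0, 235.1]
eef_rot: [-180.0, 0.2, 53.9]
contact_force: [-0.3, -0.7, -0.1]
width: 26.0
finger_force: 30.0
```

```bash
python3 - <<'E'
from h import *
s=r.sense(); print(s['tool_pos'],s['eef_rot'],s['width'],s['finger_force'])
plan(tuple(s['tool_pos'])+(s['eef_rot'][2],),(511.6,167.1,93,53.9))
grab('side','s9'); b=cv2.imread('pics/s9.png')[80:230,220:420]; cv2.imwrite('pics/m9.png',cv2.resize(b,(800,600)))
E
```

```text
[510.23337527 165.98802507 235.08920855] [-1.79971329e+02  1.58058714e-01  5.39262669e+01] 26.00515113141783 29.999560662545264
(511.6, 167.1, 93, 53.9) -> [0.011 0.003 0.947] 0.0 rows>=3.4
```

View pics/m9.png

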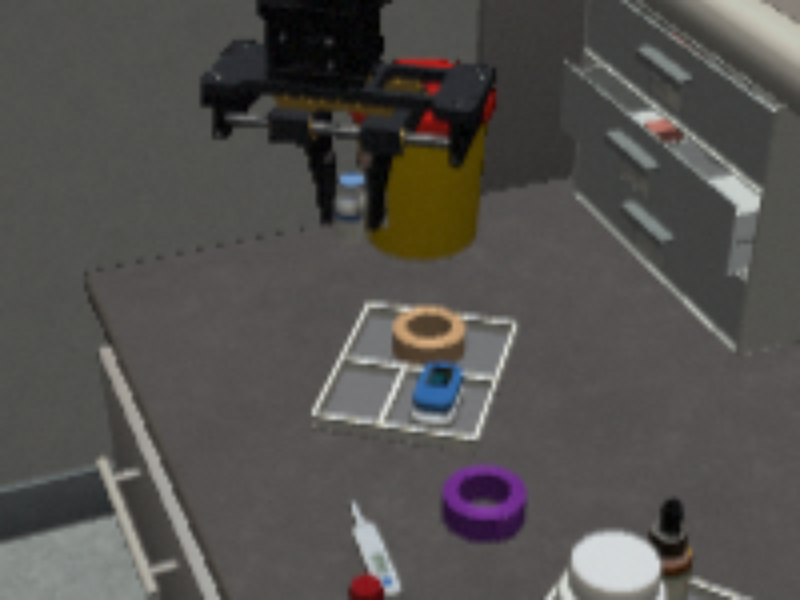

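The vial is upright in the fingers (348,195), with roll and oximeter seated. I'll lower it into the smallest compartment.

>>> {"api": "jog_arm", "payload": {"moves": [[0.005,0.002,0.1,0,0,0],[0.01,0.003,0.25,0,0,0],[0.01,0.003,0.42,0,0,0],[0.01,0.003,0.6,0,0,0],[0.01,0.003,0.76,0,0,0],[0.01,0.003,0.88,0,0,0],[0.01,0.003,0.95,0,0,0],[0.01,0.003,0.95,0,0,0]]}}

```text
t: 36.25
tool_pos: [510.9, 165.6, 92.0]
eef_rot: [-179.9, 0.2, 53.8]
contact_force: [-0.6, -1.0, 0.8]
width: 26.0
finger_force: 30.0
```

>>> {"api": "jog_arm", "payload": {"moves": [[0,0,0.005,0,0,0],[0,0,0.01,0,0,0],[0,0,0.01,0,0,0]]}}

```text
t: 36.5
tool_pos: [512.9, 167.9, 93.3]
eef_rot: [179.9, -0.1, 53.9]
contact_force: [-0.5, 0.5, -0.5]
width: 26.3
finger_force: 30.0
```

>>> {"api": "jog_arm", "payload": {"moves": [[0,0,0.01,0,0,0],[0,0,0.02,0,0,0],[0,0,0.02,0,0,0]]}}

```text
t: 36.75
tool_pos: [512.1, 168.2, 89.3]
eef_rot: [-180.0, -0.0, 54.0]
contact_force: [-0.2, -0.3, -0.4]
width: 26.3
finger_force: 30.0
```

>>> {"api": "jog_arm", "payload": {"moves": [[0,0,0.004,0,0,0],[0,0,0.007,0,0,0],[0,0,0.007,0,0,0]]}}

```text
t: 37.0
tool_pos: [512.2, 168.1, 89.0]
eef_rot: [-180.0, -0.0, 53.9]
contact_force: [-2.5, 0.4, 7.9]
width: 26.4
finger_force: 30.0
```

Contact is felt. I'll release with a partial opening, rise and check.

>>> {"api": "jog_arm", "payload": {"moves": [[0,0,-0.005,0,0,0],[0,0,-0.005,0,0,0],[0,0,-0.005,0,0,0],[0,0,-0.005,0,0,0],[0,0,-0.005,0,0,0]], "claw": 0.5}}

```text
t: 37.42
tool_pos: [512.1, 168.0, 88.7]
eef_rot: [-180.0, 0.0, 53.9]
contact_force: [0.9, -0.3, -0.4]
width: 42.4
finger_force: 0.0
```

>>> {"api": "jog_arm", "payload": {"moves": [[0,0,-0.05,0,0,0],[0,0,-0.15,0,0,0],[0,0,-0.35,0,0,0],[0,0,-0.6,0,0,0],[0,0,-0.85,0,0,0],[0,0,-1,0,0,0],[0,0,-1,0,0,0]]}}

```text
t: 38.0
tool_pos: [514.9, 168.2, 244.4]
eef_rot: [179.7, -0.5, 53.9]
contact_force: [-0.2, 0.2, 0.0]
width: 43.1
finger_force: 0.0
```

>>> {"api": "jog_arm", "payload": {"moves": [[-0.3,-0.3,-0.1,0,0,0],[-0.5,-0.6,-0.2,0,0,0],[-0.5,-0.9,-0.3,0,0,0],[-0.5,-0.9,-0.3,0,0,0],[-0.5,-0.9,-0.3,0,0,0],[-0.5,-0.9,-0.3,0,0,0]]}}

```text
t: 38.5
tool_pos: [357.3, 187.6, 284.2]
eef_rot: [-179.9, -0.1, 54.2]
contact_force: [-0.4, 0.2, 0.2]
width: 43.7
finger_force: 0.0
```

```bash
python3 - <<'E'
from h import *
s=r.sense(); print(s['t'],s['tool_pos'])
grab('side','s10'); grab('top','t10')
for f in('t10','s10'):
  for n,x,y,rd,a,b in(('roll',590,210,45,20,34),('oxi',563,129,45,20,38),('vial',512,168,25,45,58),('tub',539,-188,40,110,125),('drop',609,-135,30,60,112),('stamp',418,-97,30,50,75),('therm',451,-15,70,7,18)): blob(f,n,x,y,rd,a,b)
blob('top0','therm0',451,-15,70,7,18)
a=cv2.imread('pics/t10.png')[130:260,220:450]; b=cv2.imread('pics/s10.png')[130:290,250:430]
cv2.imwrite('pics/m10.png',np.hstack([cv2.resize(a,(440,300)),cv2.resize(b,(337,300))]))
E
```

```text
38.5 [357.30711272 187.57292216 284.20078972]
t10 roll 270 mean [587.2 209.6  26.9] zmax 31.2 rect [587.8 209.9] [58.4 58.7] 10.2
t10 oxi 253 mean [561.  128.1  31.8] zmax 36.5 rect [561.7 128.2] [55.6 32.8] 56.0
t10 vial 45 mean [510.6 167.2  53. ] zmax 56.6 rect [511.  167.4] [17.4 16.9] 32.6
t10 tub 411 mean [ 537.8 -186.1  119.1] zmax 123.7 rect [ 538.6 -186.8] [51.1 52.8] 5.4
t10 drop 117 mean [ 603.9 -135.2   79.1] zmax 106.5 rect [ 604.5 -135.9] [28.5 21.8] 70.8
t10 stamp 71 mean [417.8 -96.7  63. ] zmax 68.9 rect [418.2 -96.9] [21.5 20. ] 59.8
t10 therm 221 mean [456.5 -16.1  10.5] zmax 18.0 rect [478.4 -26. ] [131.6  75.4] 76.1
s10 roll 142 mean [585.4 206.6  26.2] zmax 31.6 rect [586.9 209.5] [59.6 58.3] 76.7
s10 oxi 130 mean [559.1 123.1  30.9] zmax 36.1 rect [561.2 127.9] [57.3 32.4] 55.1
s10 vial 25 mean [509.2 165.   51.5] zmax 55.3 rect [509.5 166.5] [15.5 18.4] 17.1
s10 tub 343 mean [ 536.3 -192.4  118.5] zmax 123.0 rect [ 538.1 -190.1] [52.3 52.8] 8.1
s10 drop 134 mean [ 605.9 -143.3   79.9] zmax 105.0 rect [ 606.4 -140.9] [23.6 29.4] 52.8
s10 stamp 67 mean [ 416.9 -101.    61.5] zmax 67.2 rect [417.8 -98.4] [19.  20.1] 19.1
s10 therm 137 mean [462.4 -13.3  10.5] zmax 17.3 rect [455.3 -10.7] [113.2  84.9] 36.6
top0 therm0 206 mean [456.2 -17.6  10.4] zmax 17.7 rect [475.1 -29.2] [124.9  73.7] 73.5
```

View pics/m10.png

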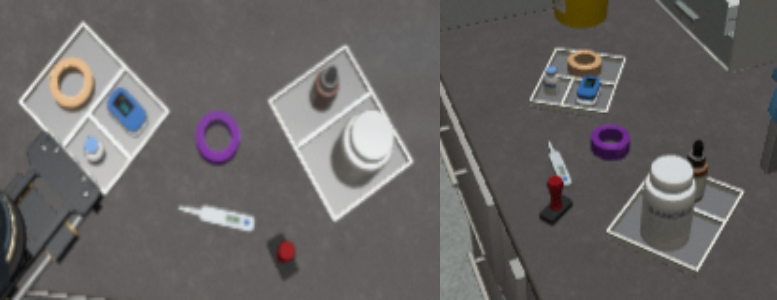

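The final view shows all five things upright and flat in their own compartments: roll (72,83), oximeter (127,108), vial (93,150), bottle (326,85) and tub (367,145). The stamp and thermometer are where they were, and the heights match the floor at 3 mm. I'll hand in.

```bash
python3 -c "
from plant import r
print(r.close_job())"
```

```text
the job is handed in; nothing more can be done
None
```

Both home-visit kits are made up in the trays as asked, the stamp and thermometer were left where they were, and the job was handed in at about 39 s.

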